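Open the forge blower's air-filter box

ROBOT

A 6-joint arm with a two-finger parallel gripper is mounted at the origin on the work surface. World frame = base frame: x ahead of the robot, y to its left, z up, the work surface at z = 0. Lengths are in mm, angles in rad, forces in N, time in s.
With the tool pointing down it reaches from about 425 to 950 mm from the base axis. Payload 3.5 kg.
Tool frame: the origin (TCP) lies midway between the tips of the shut fingers; the grasp point (between the pads) lies 19 mm behind it; z points along the fingers, x is the direction in which the jaws open and shut, and the axes are right-handed (so a half turn about z gives the same grasp; the last joint's range is limited). The gripper opens to 85 mm and grips with 20 to 120 N. Pads are 22 mm wide; open, the fingers measure 114 mm over their backs; the gripper's body (76 mm by 85 mm) begins 54 mm behind the grasp point. The pads swing forward as they close: fully open they stand 13 mm farther back than shut.
Start: joints at [1.135, 0.286, 1.577, -0, 1.279, -0.15], TCP at [190.263, 647.616, 231.325] pointing down, gripper open.
Joint ranges: [-2.77, 2.77], [-0.9, 2.22], [0.21, 2.48], [-1.53, 4.67], [0.24, 2.81], [-2.84, 2.84]. Speed limits (rad/s): [2.79, 2.79, 3.14, 3.14, 3.14, 3.14].

INTERFACE

Orientations are given as a 3x3 rotation matrix whose columns are the frame's x, y, z axes.
In Python, from workcell import arm, grab_frame, close_job gives the robot as it stands. The module is installed in compiled form; this text tells all that it offers.
- The arm moves only by the tool play_rows, never from a script. Its argument "deltas" is a list of rows, each an object with "fingers": the opening in per cent of the stroke, from 0 (shut) to 100 (fully open); "slide": the shift along the tool's x, y, z in cm, a list of three; "dr": the turn, a rotation vector about the tool's x, y, z in rad, a list of three. A call has 1 to 5 rows; each row shifts and turns the commanded pose from where the row before left it, along the tool's axes as they then stand; what a row does not reach is not made up. A row lasts 1/8 s, in which the tool goes at most 62.5 mm and 10.7 degrees, less where a joint would pass 70% of its speed; a pose out of reach is approached as far as the arm can. A call with a gripper value outside its range is refused whole. The fingers move at their own pace and stop on an object; the grip force is fixed at half the most. Time passes only in rows, so rows that do not move let the fingers close. It gives the time, the measured TCP pose, the force and the opening at its end, in the units of the state.
- arm.observe(): the state, without advancing time (a new reading comes with each control period).
- grab_frame(name): name is "scene" or "top" or "wrist"; returns a dict with "img" (480x640x3 uint8, red, green, blue), "z_map" (480x640 float32, mm along the optical axis (not along the pixel's ray), 0 where there is no reading), "vertical_fov" (degrees; the focal length in pixels is half the picture's height over the tangent of half this angle, whatever the lens; pixels are square), "cx", "cy" (the principal point, pixels), "k1" (the pictures are not rectified: a ray, as slopes to the right and down, at radius r is drawn at 1 + k1 r^2 times it, then the intrinsics apply), "view" (4x4, takes a point from world to camera coordinates); the wrist camera has in their place "hand_eye" (4x4, takes a point from camera to tool coordinates, whose origin is the TCP and whose axes are the tool frame's). Camera axes: x right, y down, z forward; pixel columns grow to the right and rows downward; lengths in mm; the calibration is good to about 2 mm. A picture is of the moment at which its call begins: read the wrist's pose just before it.
- close_job(): hands the job in, once; it reports no verdict.
The state is a dict: "clock": time; "joint_positions": joint angles; "qvel": joint speeds; "joint_efforts": joint torques, N m; "eef_pos": TCP position; "orientation": TCP orientation; "wrist_force": force on the tool from outside, world axes, zero at the start; "ft_torque": the same for the moment, N m; "grip_width": finger opening in mm.
Only numpy, scipy, OpenCV 4.12 (cv2) and the standard library are available. Lean on these libraries where they do the work, as an engineer would, in place of code of your own. Each camera call takes 0.05 s, during which the arm holds its last target. There are 200 camera calls.

TASK

Open the forge blower's air-filter box for a filter check: press the snap tab that blocks the cover fully down into the box, then push the released cover along its runners, off its seat and onto the deck, until the filter opening is completely uncovered. Keep the cover on its runners (slide it, do not lift or tip it, and do not force it against the tab before the tab is in), leave it lying flat on the deck, and leave the tools and other things on the bench where they are.

Things in the scene. Friction and masses are not known exactly. Their poses are not given: they have to be found in the camera images.
- airbox: Air-filter box of a forge blower, fixed to the bench: grey steel, 120 mm wide (x), 230 mm long (y = -60 to 170 mm), with a duct and a snail-shaped blower with motor (155 mm high, y = -110 to -280 mm) at its -y end. Origin on the bench under the centre of the cover's seat; +y is the way the cover slides off, z up. Except tab and rib, nothing at y = -60 to 170 mm is over 68 mm high.
- seat (a point): Centre of the seat, 56 mm above the bench, over the filter opening (72 mm long in y). Two runners (inner edges at x = +/-38 mm, tops 56 mm up) carry the cover over seat and deck. Guide walls outside them are 63.5 mm high, 104 mm apart; along the seat, lips (|x| over 44 mm, tops 68 mm up) overhang the cover's edges. A low back stop (top 62.5 mm) lies 47 to 60 mm to -y.
- deck_end (a point): Middle of the deck's end stop (a low bar across the box, top 63 mm above the bench), on its face that the cover meets, 160 mm towards the box's +y from the seat's centre. The open deck between seat and stop is 50 mm above the bench, 6 mm below the runners' tops.
- cover: Loose flat aluminium cover plate, 100 mm (x) by 90 mm (y) by 6 mm, about 160 g, with one upright cross rib to push on. Origin at the centre of its underside, 56 mm above the bench on the runners; axes as the box's. It starts on the seat (y = 0 in the box's frame) and meets the end stop at y = 115 mm; the filter opening is uncovered from y = 81 mm on.
- rib (a point): Centre of the cover's upright cross rib: 64 mm wide (x), 6 mm thick (y), its top 25 mm above the plate's underside. This point is 9 mm towards -y from the plate's centre and 15 mm above its underside. Push on its -y face, towards the box's +y; 33 mm of plate lie free behind that face (plate top 6 mm above its underside).
- tab_top (a point): Centre of the flat top of the snap tab: a dark steel block 40 mm (x) by 44 mm (y) with four fine ridges, in a slot of the deck, 69 mm towards +y from the seat's centre, its near edge 2 mm in front of the cover's edge. Out, its top is 65 mm above the bench and blocks the cover; fully in it is 53 mm above the bench and the cover passes over it.
- tab (a joint): How far the snap tab is pressed down: 0 = out (as at the start), 0.012 m = fully in. It takes about 6 N, moves straight down, and stays wherever it is left. The cover can pass from 0.009 m on.
- hammer: Forging hammer lying on the bench, wooden handle 24 mm thick, 270 mm long along x, head 90 mm at +x, 32 mm high. Leave alone. Origin on its underside.
- chisel: Cold chisel lying on the bench, 160 mm long along x, 16 mm thick. Leave alone. Origin on its underside.
- brush: Brush lying on the bench, along x. Leave alone. Origin on its underside.
- fluxjar: White flux jar with steel lid, 64 mm in diameter, 75 mm high. Leave alone. Origin at the centre of its underside.
- oiler: Steel oil bottle, 60 mm in diameter, 150 mm high. Leave alone. Origin at the centre of its underside.
- offcut: Offcut of steel bar, 50 by 80 by 25 mm. Leave alone. Origin at the centre of its underside.
- mug: White mug, 80 mm in diameter, 90 mm high. Leave alone. Origin at the centre of its underside.
There are look-alikes about, which are no part of the job. Of the things that look like the cover, the largest one is meant.

How it is judged (in metres and radians):
On the way, in this order (a step that is already met when the one before it is completed fails the run):
1. the snap tab is pressed fully in while the cover is still on its seat (value of joint tab above 0.01 m and y of cover in the frame of airbox below 0.012 m), for 0.1 s.
2. the cover has been slid off its seat onto the deck, filter opening uncovered (y of cover in the frame of airbox between 0.085 and 0.122 m and x of cover in the frame of airbox between -0.012 and 0.012 m and z of cover in the frame of airbox between 0.052 and 0.061 m and angle between cover's own z axis and vertical below 0.07 rad), for 0.2 s.
At the end, for the whole second after the job is handed in: The cover lies flat (within 4 degrees) and still on the runners over the deck, its centre 85 to 122 mm from the seat's centre along the slide and within 12 mm of the middle line, the tab is still in (at least 9 mm), and none of the other things has moved 30 mm (all of step 2 and value of joint tab above 0.009 m and linear speed of cover below 0.01 m/s and distance of each of hammer, chisel, brush, fluxjar, oiler, offcut, mug from where it was at the start of the episode below 0.03 m); the robot touches nothing.
It fails at once if the cover is lifted off its runners (12 mm) (z of cover in the frame of airbox above 0.068 m).
It fails at once if the cover is tipped (more than 14 degrees) (angle between cover's own z axis and vertical above 0.25 rad).
It fails at once if the cover is forced past the tab before it is in (y of cover in the frame of airbox above 0.012 m and value of joint tab below 0.006 m).
It fails at once if the cover is pushed hard (25 N) against the tab before the tab is in (contact force between cover and tab above 25 N and value of joint tab below 0.009 m).
It fails at once if a tool or other thing on the bench is moved 30 mm or more (distance of any of hammer, chisel, brush, fluxjar, oiler, offcut, mug from where it was at the start of the episode above 0.03 m).
It also fails if it takes over 40 s, if anything falls off the work surface, if the arm or the gripper's body presses on something with over 40 N, if the wrist force passes 120 N, or if a joint passes its speed limit or range.

## Working session

There is one attempt and no reset: what is moved stays moved. The work goes in short steps, Python scripts to look and compute and a tool call to move; the robot and the scene stay as the last step left them, time stands still between calls to the robot, and variables do not carry over. Pictures are saved under pics/ and viewed, about 8 in all and at most 12, crops included, and the job is handed in when it is done.

Besides the shell and the picture viewer there is one more tool, called in YAML: its name, and indented under it one key for each argument. play_rows: Moves the arm, as the interface text tells. Its arguments: {"type":"object","properties":{"deltas":{"type":"array","items":{"type":"object","properties":{"fingers":{"type":"number"},"slide":{"type":"array","items":{"type":"number"}},"dr":{"type":"array","items":{"type":"number"}}}}}},"required":["deltas"]}

```bash
mkdir -p pics; cat > h.py <<'E'
import numpy as np,cv2,pickle
from workcell import arm,grab_frame,close_job
def grab(n,tag):
    s=arm.observe(); f=grab_frame(n)
    f['s']=s; pickle.dump(f,open(f'pics/{tag}.pkl','wb'))
    cv2.imwrite(f'pics/{tag}.png',f['img'][...,::-1]); return f
def K(f):
    F=240/np.tan(np.radians(f['vertical_fov'])/2); return F
def cam2world(f):
    if 'view' in f: return np.linalg.inv(np.array(f['view']))
    T=np.eye(4);T[:3,:3]=np.array(f['s']['orientation']);T[:3,3]=f['s']['eef_pos']
    return T@np.array(f['hand_eye'])
def cloud(f):
    F=K(f); v,u=np.mgrid[:480,:640]
    d=np.array([F,0,f['cx'],0,F,f['cy'],0,0,1.]).reshape(3,3)
    p=cv2.undistortPoints(np.stack([u,v],-1).reshape(-1,1,2).astype(float),d,np.array([f['k1'],0,0,0.])).reshape(480,640,2)
    z=f['z_map']; P=np.dstack([p[...,0]*z,p[...,1]*z,z,np.ones_like(z)])
    W=P@cam2world(f).T; W=W[...,:3]; W[z<=0]=np.nan; return W
E
python3 - <<'E'
from h import *
for n in('scene','top'): 
    f=grab(n,n); print(n,f['vertical_fov'],f['k1'],cam2world(f).round(2).tolist())
s=arm.observe();print(s)
E
```

```text
scene 42.931861706134285 0.05435490752421825 [[-0.45, 0.58, -0.68, 1457.36], [0.89, 0.28, -0.36, 565.31], [-0.02, -0.77, -0.64, 925.52], [0.0, 0.0, 0.0, 1.0]]
top 46.67255173050653 -0.07342612809240741 [[-0.02, -1.0, 0.05, 493.04], [-1.0, 0.02, 0.02, 105.04], [-0.02, -0.05, -1.0, 1286.71], [0.0, 0.0, 0.0, 1.0]]
{'clock': 0.1, 'joint_positions': array([ 1.13501509e+00,  2.87112467e-01,  1.57803740e+00, -9.05721943e-06,
        1.27857643e+00, -1.49985102e-01]), 'qvel': array([ 0.00198232, -0.00239484, -0.00381373, -0.00040821,  0.00104602,
       -0.00015681]), 'joint_efforts': array([ 8.27353379e-04, -4.07292938e+01, -2.93700743e+01, -1.51544386e-04,
        3.42794061e-03, -2.08642251e-05]), 'eef_pos': array([190.00875723, 647.08918954, 230.05820689]), 'orientation': array([[ 2.81917925e-01,  9.59438110e-01, -8.92786443e-04],
       [ 9.59436203e-01, -2.81919168e-01, -1.93789156e-03],
       [-2.11098063e-03, -3.10245267e-04, -9.99997724e-01]]), 'wrist_force': array([ 0.07803692,  0.5800662 , -0.39916413]), 'ft_torque': array([-0.05877469, -0.01680021, -0.02776024]), 'grip_width': 85.51007246379065}
```

View pics/top.png

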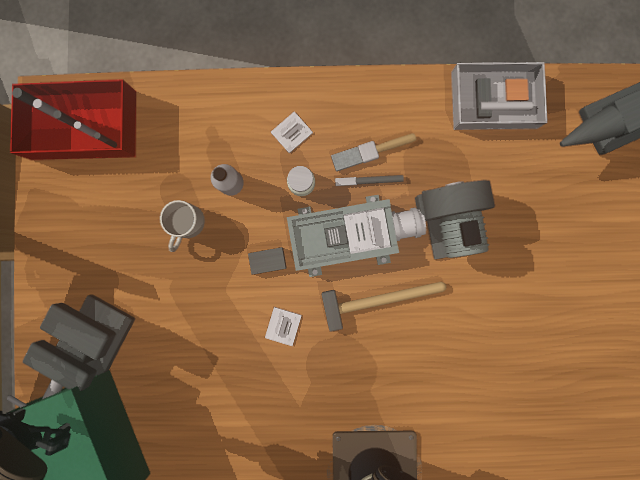

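View pics/scene.png

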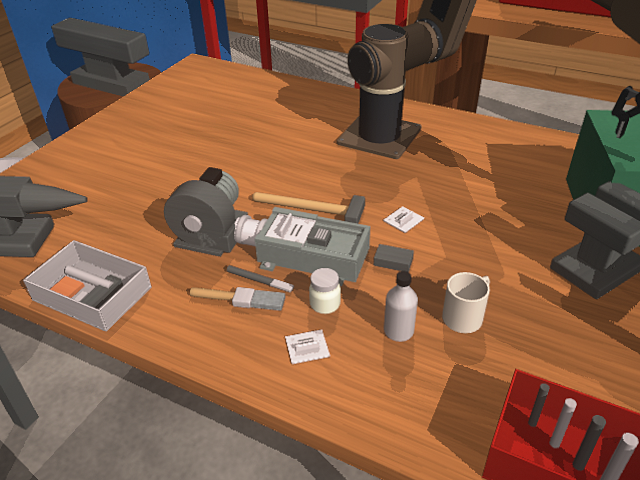

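The top view shows the box at about (345,235), with the tab at (335,237), the cover and rib at (370,232), and the blower to the right, so box +y runs left in the image (world +y). The two small plates at (292,132) and (284,326) are look-alikes.

```bash
python3 - <<'E'
from h import *
f=pickle.load(open('pics/top.pkl','rb')); W=cloud(f)
sub=W[190:285,280:410]
for (n,lo,hi) in (('box',45,100),('lip',66.,70),('rib',76,90)):
    m=(sub[...,2]>lo)&(sub[...,2]<hi); v,u=np.nonzero(m)
    if len(u)<5: print(n,len(u));continue
    pts=sub[m]; r=cv2.minAreaRect(pts[:,:2].astype(np.float32)); print(n,len(u),(u.min()+280,u.max()+280,v.min()+190,v.max()+190),pts.mean(0).round(1),r)
for r,c in((237,335),(232,378),(232,350),(238,310),(232,365),(240,355),(285,260),(300,300)): print(r,c,W[r,c].round(1))
img=cv2.resize(f['img'][185:290,270:420],None,fx=5,fy=5,interpolation=cv2.INTER_CUBIC); cv2.imwrite('pics/c1.png',img[...,::-1])
E
```

```text
box 6012 (np.int64(287), np.int64(409), np.int64(190), np.int64(270)) [545.   58.4  59.1] ((574.212158203125, 50.95381164550781), (178.357177734375, 270.94781494140625), 8.579090118408203)
lip 633 (np.int64(288), np.int64(399), np.int64(190), np.int64(268)) [548.1  25.4  67.6] ((569.8146362304688, 65.0379409790039), (172.85040283203125, 239.37515258789062), 7.994446754455566)
rib 78 (np.int64(368), np.int64(375), np.int64(215), np.int64(243)) [552.7   3.8  80.3] ((552.8985595703125, 3.7849678993225098), (62.69255828857422, 6.137577533721924), 9.2055025100708)
237 335 [537.3  82.9  69.2]
232 378 [547.  -12.4  58.6]
232 350 [547.8  49.7  65.2]
238 310 [536.8 138.2  48.2]
232 365 [547.4  16.5  61.8]
240 355 [530.2  38.8  60.9]
285 260 [432.  256.7   2.4]
300 300 [395.7 165.1  -2.7]
```

View pics/c1.png

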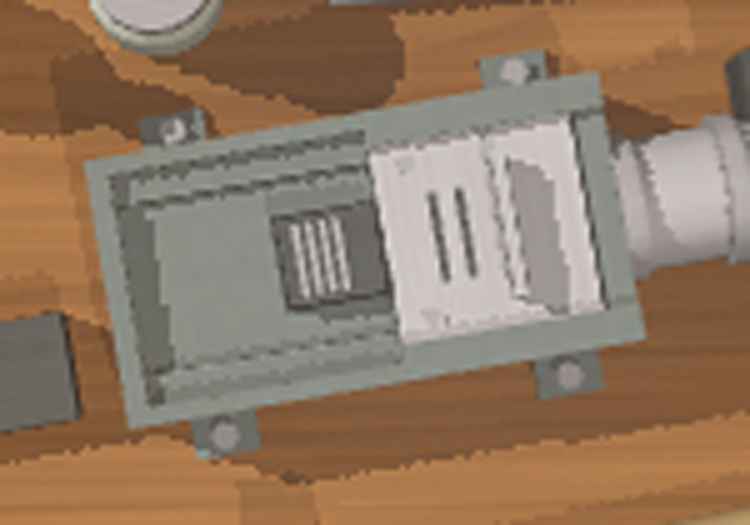

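Rib gives seat ≈ (551,13), yaw ≈ 9°. I'm moving over the box for a wrist view.

play_rows:
  deltas:
    - {"fingers":0,"slide":[-3.4,3.65,-0.4],"dr":[0,0,0]}
    - {"fingers":0,"slide":[-3.4,3.65,-0.4],"dr":[0,0,0]}
    - {"fingers":0,"slide":[-3.4,3.65,-0.4],"dr":[0,0,0]}
    - {"fingers":0,"slide":[-3.4,3.65,-0.4],"dr":[0,0,0]}
    - {"fingers":0,"slide":[-3.4,3.65,-0.4],"dr":[0,0,0]}

```text
clock: 0.72
eef_pos: [317.8, 431.4, 250.9]
orientation: [[0.282, 0.96, -0.0], [0.96, -0.282, -0.001], [-0.001, -0.0, -1.0]]
wrist_force: [0.6, 0.2, 0.2]
grip_width: -0.1
```

play_rows:
  deltas:
    - {"fingers":0,"slide":[-3.4,3.65,-0.4],"dr":[0,0,0]}
    - {"fingers":0,"slide":[-3.4,3.65,-0.4],"dr":[0,0,0]}
    - {"fingers":0,"slide":[-3.4,3.65,-0.4],"dr":[0,0,0]}
    - {"fingers":0,"slide":[-3.4,3.65,-0.4],"dr":[0,0,0]}
    - {"fingers":0,"slide":[-3.4,3.65,-0.4],"dr":[0,0,0]}

```text
clock: 1.35
eef_pos: [444.9, 217.0, 271.1]
orientation: [[0.282, 0.959, -0.0], [0.959, -0.282, -0.0], [-0.0, -0.0, -1.0]]
wrist_force: [0.5, 0.6, -0.9]
grip_width: -0.0
```

play_rows:
  deltas:
    - {"fingers":0,"slide":[-3.4,3.65,-0.4],"dr":[0,0,0]}
    - {"fingers":0,"slide":[-3.4,3.65,-0.4],"dr":[0,0,0]}
    - {"fingers":0,"slide":[-3.4,3.65,-0.4],"dr":[0,0,0]}
    - {"fingers":0,"slide":[0,0,0],"dr":[0,0,0.16]}
    - {"fingers":0,"slide":[0,0,0],"dr":[0,0,0.16]}

```text
clock: 1.98
eef_pos: [520.9, 88.9, 282.6]
orientation: [[0.575, 0.818, -0.001], [0.818, -0.575, 0.0], [-0.001, -0.001, -1.0]]
wrist_force: [-0.3, -0.1, 0.5]
grip_width: -0.0
```

play_rows:
  deltas:
    - {"fingers":0,"slide":[0,0,0],"dr":[0,0,0.16]}
    - {"fingers":0,"slide":[0,0,0],"dr":[0,0,0.16]}
    - {"fingers":0,"slide":[0,0,0],"dr":[0,0,0.16]}
    - {"fingers":0,"slide":[0,0,0],"dr":[0,0,0.16]}
    - {"fingers":0,"slide":[0,0,0],"dr":[0,0,0.16]}

```text
clock: 2.6
eef_pos: [520.5, 89.8, 282.7]
orientation: [[0.987, 0.159, -0.001], [0.159, -0.987, 0.0], [-0.001, -0.0, -1.0]]
wrist_force: [0.0, 0.1, 1.2]
grip_width: -0.1
```

```bash
python3 - <<'E'
from h import *
f=grab('wrist','w1');s=f['s'];print(s['clock'],s['eef_pos'],s['orientation'].round(4).tolist(),s['grip_width'],f['vertical_fov'],np.array(f['hand_eye']).round(2).tolist(),s['wrist_force'])
E
```

```text
2.6 [520.53973078  89.77020962 282.68738428] [[0.9873, 0.159, -0.0012], [0.159, -0.9873, 0.0], [-0.0012, -0.0002, -1.0]] -0.07126801337616918 65.45681548612622 [[1.0, 0.0, 0.0, -0.85], [-0.0, 0.97, 0.26, -65.41], [-0.0, -0.26, 0.97, -142.83], [0.0, 0.0, 0.0, 1.0]] [0.0043178  0.10998054 1.16430074]
```

View pics/w1.png

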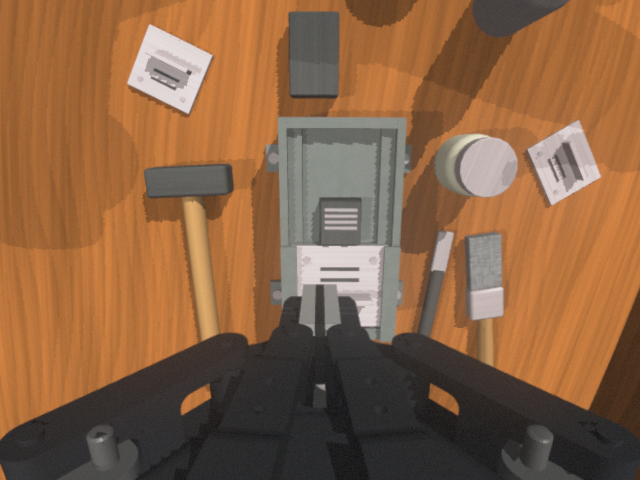

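The wrist view is aligned with the box: tab at (341,220), cover at (342,285), rib hidden behind the fingers.

```bash
python3 - <<'E'
from h import *
f=pickle.load(open('pics/w1.pkl','rb')); W=cloud(f); s=f['s']
R=np.array(s['orientation']);p=s['eef_pos']
def tl(P): return (P-p)@R
def rect(n,a,lo,hi):
    q=W[a[0]:a[1],a[2]:a[3]].reshape(-1,3); q=q[(q[:,2]>lo)&(q[:,2]<hi)]
    r=cv2.minAreaRect(q[:,:2].astype(np.float32)); c=np.array([*r[0],q[:,2].mean()]); print(n,len(q),r,q.mean(0).round(1),'tool',tl(c).round(1))
print(W[220,341],W[160,341],W[285,320],W[190,285],W[50,230])
rect('tab',(190,250,312,370),61.5,72)
rect('cover+deck',(110,295,265,420),40,75)
# edges in x at row 180: height profile
for r in (150,180,270): print(r,[(c,W[r,c].round(0).tolist()) for c in range(276,412,6)])
t=pickle.load(open('pics/top.pkl','rb'));T=cloud(t)
q=T[222:252,322:346].reshape(-1,3); q=q[(q[:,2]>61.5)]
print('top tab',len(q),q.mean(0),cv2.minAreaRect(q[:,:2].astype(np.float32)))
E
```

```text
[541.90524299  84.05314666  66.75713345] [532.89855504 140.32139071  50.56583345] [518.33470091 100.0447883  287.39011937] [483.41643609 103.93030441  63.17302457] [400.70755319 233.27243584   1.6676031 ]
tab 1943 ((543.1376953125, 77.89690399169922), (57.774131774902344, 49.629913330078125), 9.164379119873047) [542.4  78.8  65. ] tool [ 20.7  15.4 217.6]
cover+deck 21231 ((540.3648071289062, 92.28244018554688), (120.71276092529297, 177.84083557128906), 9.075974464416504) [539.9  98.5  58.2] tool [ 20.2   0.7 224.5]
150 [(276, [464.0, 138.0, 8.0]), (282, [475.0, 141.0, 64.0]), (288, [480.0, 142.0, 55.0]), (294, [486.0, 143.0, 57.0]), (300, [492.0, 144.0, 55.0]), (306, [497.0, 144.0, 51.0]), (312, [503.0, 145.0, 52.0]), (318, [509.0, 146.0, 51.0]), (324, [515.0, 147.0, 50.0]), (330, [521.0, 148.0, 51.0]), (336, [526.0, 149.0, 50.0]), (342, [532.0, 150.0, 50.0]), (348, [538.0, 151.0, 51.0]), (354, [544.0, 152.0, 50.0]), (360, [550.0, 153.0, 50.0]), (366, [556.0, 154.0, 48.0]), (372, [561.0, 155.0, 50.0]), (378, [567.0, 156.0, 50.0]), (384, [572.0, 157.0, 59.0]), (390, [578.0, 158.0, 56
[... 861 characters left out ...]
0, 26.0, 68.0]), (300, [510.0, 25.0, 62.0]), (306, [516.0, 26.0, 62.0]), (312, [522.0, 27.0, 63.0]), (318, [528.0, 28.0, 62.0]), (324, [534.0, 29.0, 63.0]), (330, [540.0, 30.0, 62.0]), (336, [546.0, 31.0, 63.0]), (342, [552.0, 32.0, 62.0]), (348, [558.0, 33.0, 64.0]), (354, [565.0, 34.0, 62.0]), (360, [571.0, 35.0, 62.0]), (366, [577.0, 35.0, 61.0]), (372, [583.0, 37.0, 62.0]), (378, [589.0, 38.0, 62.0]), (384, [594.0, 40.0, 67.0]), (390, [600.0, 42.0, 70.0]), (396, [606.0, 42.0, 68.0]), (402, [632.0, 22.0, 0.0]), (408, [639.0, 23.0, 0.0])]
top tab 306 [540.89271216  81.19899133  65.04812427] ((543.7994995117188, 79.55625915527344), (46.005149841308594, 46.92110061645508), 9.200060844421387)
```

play_rows:
  deltas:
    - {"fingers":0,"slide":[1.95,0.9,0],"dr":[0,0,0]}
    - {"fingers":0,"slide":[0,0,5],"dr":[0,0,0]}
    - {"fingers":0,"slide":[0,0,5],"dr":[0,0,0]}
    - {"fingers":0,"slide":[0,0,5],"dr":[0,0,0]}
    - {"fingers":0,"slide":[0,0,4],"dr":[0,0,0]}

```text
clock: 3.28
eef_pos: [540.4, 84.1, 90.7]
orientation: [[0.986, 0.167, -0.002], [0.167, -0.986, 0.0], [-0.002, -0.0, -1.0]]
wrist_force: [0.5, -0.4, 0.1]
grip_width: -0.0
```

play_rows:
  deltas:
    - {"fingers":0,"slide":[0,0,1.5],"dr":[0,0,0]}
    - {"fingers":0,"slide":[0,0,0.4],"dr":[0,0,0]}
    - {"fingers":0,"slide":[0,0,0],"dr":[0,0,0]}

```text
clock: 3.65
eef_pos: [542.8, 84.1, 75.8]
orientation: [[0.986, 0.165, 0.003], [0.165, -0.986, -0.0], [0.003, 0.001, -1.0]]
wrist_force: [0.9, 0.4, 1.4]
grip_width: 0.2
```

play_rows:
  deltas:
    - {"fingers":0,"slide":[0,0,0.4],"dr":[0,0,0]}
    - {"fingers":0,"slide":[0,0,0.4],"dr":[0,0,0]}
    - {"fingers":0,"slide":[0,0,0],"dr":[0,0,0]}

```text
clock: 4.03
eef_pos: [541.5, 84.1, 66.3]
orientation: [[0.986, 0.164, -0.0], [0.164, -0.986, 0.0], [-0.0, -0.0, -1.0]]
wrist_force: [0.7, -0.1, 0.6]
grip_width: -0.4
```

play_rows:
  deltas:
    - {"fingers":0,"slide":[0,0,0.3],"dr":[0,0,0]}
    - {"fingers":0,"slide":[0,0,0.3],"dr":[0,0,0]}
    - {"fingers":0,"slide":[0,0,0.3],"dr":[0,0,0]}
    - {"fingers":0,"slide":[0,0,0],"dr":[0,0,0]}

```text
clock: 4.53
eef_pos: [542.0, 84.1, 58.0]
orientation: [[0.986, 0.164, 0.001], [0.164, -0.986, -0.0], [0.0, 0.0, -1.0]]
wrist_force: [-0.8, -1.1, 4.1]
grip_width: -0.0
```

play_rows:
  deltas:
    - {"fingers":0,"slide":[0,0,0.3],"dr":[0,0,0]}
    - {"fingers":0,"slide":[0,0,0],"dr":[0,0,0]}

```text
clock: 4.78
eef_pos: [542.0, 84.1, 54.9]
orientation: [[0.986, 0.164, 0.001], [0.164, -0.986, -0.0], [0.001, 0.0, -1.0]]
wrist_force: [-1.0, -0.9, 4.3]
grip_width: 0.1
```

play_rows:
  deltas:
    - {"fingers":0,"slide":[0,0,0.2],"dr":[0,0,0]}
    - {"fingers":0,"slide":[0,0,0],"dr":[0,0,0]}

```text
clock: 5.03
eef_pos: [542.1, 84.1, 53.0]
orientation: [[0.986, 0.164, 0.001], [0.164, -0.986, -0.0], [0.001, 0.0, -1.0]]
wrist_force: [-1.9, 0.9, 5.3]
grip_width: -0.0
```

play_rows:
  deltas:
    - {"fingers":0,"slide":[0,0,0.1],"dr":[0,0,0]}
    - {"fingers":0,"slide":[0,0,0],"dr":[0,0,0]}

```text
clock: 5.28
eef_pos: [542.1, 84.1, 53.0]
orientation: [[0.986, 0.164, 0.0], [0.164, -0.986, -0.0], [0.0, 0.0, -1.0]]
wrist_force: [-3.7, -0.9, 10.3]
grip_width: 0.1
```

Tab bottomed out at 53.0 mm with the force rising. Lifting, moving behind the rib and checking with pictures.

play_rows:
  deltas:
    - {"fingers":0,"slide":[0,0,-3],"dr":[0,0,0]}
    - {"fingers":0,"slide":[0,0,-4],"dr":[0,0,0]}
    - {"fingers":0,"slide":[-0.05,5,0],"dr":[0,0,0]}
    - {"fingers":0,"slide":[-0.05,5.1,0],"dr":[0,0,0]}
    - {"fingers":0,"slide":[0,0,0],"dr":[0,0,0]}

```text
clock: 5.9
eef_pos: [557.7, -18.5, 121.1]
orientation: [[0.987, 0.16, 0.001], [0.16, -0.987, -0.001], [0.001, 0.001, -1.0]]
wrist_force: [-0.6, 0.8, -1.4]
grip_width: -0.4
```

```bash
python3 - <<'E'
from h import *
a=grab('wrist','w2');b=grab('scene','s2')
W=cloud(a);s=a['s'];R=s['orientation'];p=s['eef_pos'];print(p)
L=(W-p)@R   # tool frame
# dark tab search: profile along tool -y at box midline
m=(abs(L[...,0])<12)&(L[...,2]>20)
q=W[m];l=L[m]
for y in range(-160,-0,8):
    k=(l[:,1]>y)&(l[:,1]<=y+8)
    if k.sum(): print(y+4,k.sum(),np.median(q[k,2]).round(1))
i=b['img'][170:300,150:400]; i=cv2.resize(i,None,fx=1.5,fy=1.5)
j=a['img'][:, 150:520]
o=np.zeros((480,375+370,3),np.uint8);o[:195,:375]=i;o[:,375:]=j
cv2.imwrite('pics/c2.png',o[...,::-1])
E
```

```text
[557.66908374 -18.47027906 121.14983077]
-140 191 50.2
-132 742 50.2
-124 671 50.3
-116 754 53.6
-108 739 53.6
-100 698 53.9
-92 716 53.4
-84 707 53.3
-76 638 61.2
-68 723 62.3
-60 681 62.3
-52 706 62.5
-44 670 62.3
-36 627 62.3
-28 986 62.8
-20 419 81.1
-12 500 62.2
-4 564 62.2
```

View pics/c2.png

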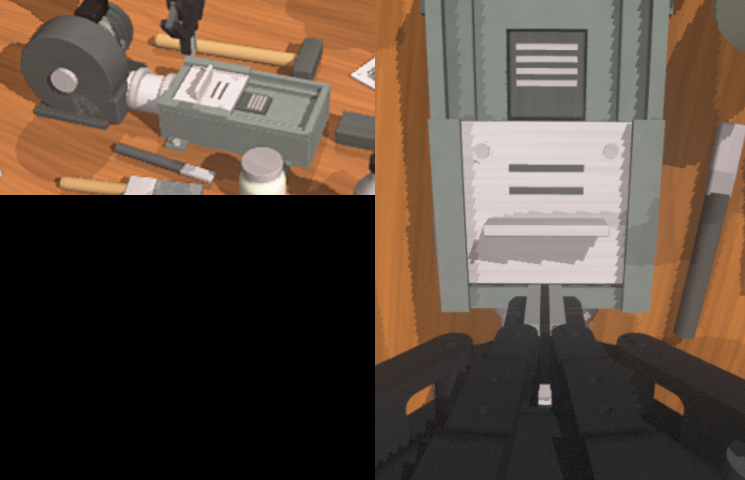

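The tab top reads about 53.5 mm, so it's in. The rib is centred on the fingers and about 20 mm ahead of them. Lowering behind it.

play_rows:
  deltas:
    - {"fingers":0,"slide":[0,0,3],"dr":[0,0,0]}
    - {"fingers":0,"slide":[0,0,1.5],"dr":[0,0,0]}
    - {"fingers":0,"slide":[0,0,0.8],"dr":[0,0,0]}
    - {"fingers":0,"slide":[0,0,0],"dr":[0,0,0]}
    - {"fingers":0,"slide":[0,0,0],"dr":[0,0,0]}

```text
clock: 6.62
eef_pos: [557.9, -15.6, 69.2]
orientation: [[0.986, 0.165, 0.002], [0.165, -0.986, -0.0], [0.002, 0.001, -1.0]]
wrist_force: [-0.7, 0.6, -0.2]
grip_width: -0.0
```

play_rows:
  deltas:
    - {"fingers":0,"slide":[0,-0.5,0],"dr":[0,0,0]}
    - {"fingers":0,"slide":[0,-0.7,0],"dr":[0,0,0]}
    - {"fingers":0,"slide":[0,-0.7,0],"dr":[0,0,0]}
    - {"fingers":0,"slide":[0,-0.7,0],"dr":[0,0,0]}

```text
clock: 7.12
eef_pos: [553.0, 10.4, 68.6]
orientation: [[0.986, 0.164, 0.0], [0.164, -0.986, -0.0], [0.0, 0.0, -1.0]]
wrist_force: [0.3, -0.8, 0.6]
grip_width: 0.2
```

play_rows:
  deltas:
    - {"fingers":0,"slide":[0,-0.9,0],"dr":[0,0,0]}
    - {"fingers":0,"slide":[0,-0.9,0],"dr":[0,0,0]}
    - {"fingers":0,"slide":[0,-0.9,0],"dr":[0,0,0]}
    - {"fingers":0,"slide":[0,-0.9,0],"dr":[0,0,0]}

```text
clock: 7.62
eef_pos: [546.9, 46.2, 68.3]
orientation: [[0.986, 0.164, -0.0], [0.164, -0.986, 0.0], [-0.0, -0.0, -1.0]]
wrist_force: [-0.7, -0.7, 0.5]
grip_width: -0.2
```

```bash
python3 - <<'E'
from h import *
t=grab('top','t3');W=cloud(t)[190:285,270:430].reshape(-1,3)
c=np.array([551.4,12.7]);a=np.radians(9.15);X=np.array([np.cos(a),np.sin(a)]);Y=np.array([-X[1],X[0]])
x=(W[:,:2]-c)@X;y=(W[:,:2]-c)@Y
p=t['s']['eef_pos'][:2];print('tcp box',(p-c)@X,(p-c)@Y)
for v in range(-60,170,8):
    k=(abs(x)<40)&(abs(x)>34)&(y>v)&(y<=v+8)
    if k.sum():print(v+4,k.sum(),np.median(W[k,2]).round(1))
E
```

```text
tcp box 0.8481169393264109 33.74881151806715
-56 9 63.3
-16 4 380.3
-8 16 381.5
0 28 378.4
8 19 340.3
16 18 338.4
24 20 332.4
32 27 327.8
40 31 321.5
48 34 241.9
56 16 337.7
64 15 338.2
72 24 349.0
80 29 351.7
88 25 397.5
96 28 399.2
104 21 52.5
112 19 51.4
120 18 50.3
128 23 52.9
136 17 51.1
144 21 50.2
152 21 50.7
160 19 60.4
168 17 61.0
```

play_rows:
  deltas:
    - {"fingers":0,"slide":[0,-0.9,0],"dr":[0,0,0]}
    - {"fingers":0,"slide":[0,-0.9,0],"dr":[0,0,0]}
    - {"fingers":0,"slide":[0,-0.9,0],"dr":[0,0,0]}
    - {"fingers":0,"slide":[0,-0.9,0],"dr":[0,0,0]}
    - {"fingers":0,"slide":[0,-0.5,0],"dr":[0,0,0]}

```text
clock: 8.3
eef_pos: [540.1, 86.6, 68.3]
orientation: [[0.986, 0.165, -0.0], [0.165, -0.986, 0.0], [-0.0, -0.0, -1.0]]
wrist_force: [-0.1, -1.5, -0.3]
grip_width: 0.0
```

play_rows:
  deltas:
    - {"fingers":0,"slide":[0,0,0],"dr":[0,0,0]}
    - {"fingers":0,"slide":[0,0.4,0],"dr":[0,0,0]}
    - {"fingers":0,"slide":[0,0.4,0],"dr":[0,0,0]}
    - {"fingers":0,"slide":[0,0,-5],"dr":[0,0,0]}
    - {"fingers":0,"slide":[0,0,-5],"dr":[0,0,0]}

```text
clock: 8.93
eef_pos: [541.1, 77.4, 168.7]
orientation: [[0.987, 0.163, -0.002], [0.163, -0.987, 0.0], [-0.002, -0.0, -1.0]]
wrist_force: [1.2, 0.3, -0.1]
grip_width: -0.2
```

play_rows:
  deltas:
    - {"fingers":0,"slide":[0,3,-4],"dr":[0,0,0]}
    - {"fingers":0,"slide":[0,3,-4],"dr":[0,0,0]}
    - {"fingers":0,"slide":[0,0,0],"dr":[0,0,0]}

```text
clock: 9.3
eef_pos: [554.0, 16.5, 253.2]
orientation: [[0.987, 0.161, 0.009], [0.161, -0.987, -0.002], [0.009, 0.003, -1.0]]
wrist_force: [1.0, 0.3, 0.3]
grip_width: 0.0
```

```bash
python3 - <<'E'
from h import *
t=grab('wrist','w4');W=cloud(t).reshape(-1,3);grab('scene','s4')
c=np.array([551.4,12.7]);a=np.radians(9.15);X=np.array([np.cos(a),np.sin(a)]);Y=np.array([-X[1],X[0]])
x=(W[:,:2]-c)@X;y=(W[:,:2]-c)@Y
p=t['s']['eef_pos'];print('tcp',p,(p[:2]-c)@X,(p[:2]-c)@Y,t['s']['clock'])
for n,(l,h) in {'mid':(0,10),'side':(33,43)}.items():
  print(n,[(v+2,float(np.median(W[k,2]).round(1))) for v in range(-56,172,4) if (k:=(abs(x)<h)&(abs(x)>l)&(y>v)&(y<=v+4)&(W[:,2]<110)).sum()])
k=(W[:,2]>75)&(W[:,2]<86)&(y>60)&(y<130)&(abs(x)<50)
r=cv2.minAreaRect(np.c_[x,y][k].astype(np.float32));print('rib',k.sum(),r)
k=(W[:,2]>59.5)&(W[:,2]<66)&(y>55)&(y<152)&(abs(x)<45); q=W[k];A=np.c_[q[:,:2]-q[:,:2].mean(0),np.ones(len(q))]
print('plane',np.linalg.lstsq(A,q[:,2],rcond=None)[0])
E
```

```text
tcp [553.97640442  16.49256566 253.17106787] 3.146713344011745 3.334607792189432 9.3
mid [(-54, 62.7), (-50, 62.6), (-46, 55.1), (-42, 54.7), (-38, 44.5), (-34, 30.4), (-30, 36.9), (-26, 25.9), (-22, 37.6), (-18, 26.8), (-14, 38.2), (-10, 27.3), (-6, 38.1), (-2, 27.8), (2, 38.1), (6, 30.3), (10, 32.3), (14, 33.8), (18, 25.9), (22, 34.4), (26, 26.2), (30, 37.3), (34, 25.8), (38, 54.8), (42, 54.8), (46, 53.0), (50, 53.3), (54, 62.1), (58, 62.3), (62, 62.4), (66, 62.3), (70, 62.3), (74, 62.3), (78, 62.3), (82, 62.2), (86, 79.3), (90, 81.0), (94, 62.1), (98, 62.2), (102, 62.4), (106, 63.0), (110, 62.3), (114, 62.1), (118, 62.7), (122, 62.5), (126, 62.2), (130, 62.4), (134, 62.3), (138, 62.3), (142, 62.0), (146, 50.2), (150, 50.2), (154, 50.4), (158, 51.3), (162, 63.1), (166, 63.4), (170, 63.3)]
side [(-54, 62.7), (-50, 62.5), (-46, 56.1), (-42, 55.7), (-38, 49.5), (-34, 53.9), (-30, 45.6), (-26, 50.4), (-22, 47.8), (-18, 51.0), (-14, 53.4), (-10, 45.3), (-6, 53.7), (-2, 42.8), (2, 50.2), (6, 48.9), (10, 49.5), (14, 47.1), (18, 54.8), (22, 45.8), (26, 53.1), (30, 51.8), (34, 55.7), (38, 55.4), (42, 55.6), (46, 55.3), (50, 54.5), (54, 62.0), (58, 62.5), (62, 62.3), (66, 62.2), (70, 62.2), (74, 62.2), (78, 62.2), (82, 62.1), (86, 62.1), (90, 62.4), (94, 62.5), (98, 62.4), (102, 62.3), (106, 62.2), (110, 62.1), (114, 62.1), (118, 62.2), (122, 62.4), (126, 62.9), (130, 62.8), (134, 62.4), (138, 62.3), (142, 62.2), (146, 55.3), (150, 53.9), (154, 52.6), (158, 56.7), (162, 63.3), (166, 63.3), (170, 63.0)]
rib 631 ((0.4797630310058594, 88.90042877197266), (63.99958038330078, 5.652585506439209), 0.19816410541534424)
plane [2.64434394e-04 6.48257880e-04 6.23091295e+01]
```

View pics/w4.png

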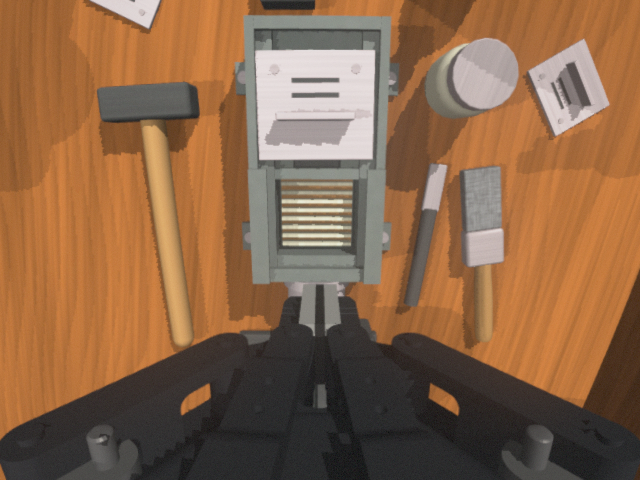

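The filter is fully exposed (opening at about 282–353, 180–247). The cover lies flat on the deck at y ≈ 98 mm and x ≈ 0.5 mm, the tab edge reads 53 mm, and the arm is clear.

```bash
python3 -c "
from h import *
print(abs(arm.observe()['qvel']).max()); print(close_job())"
```

```text
0.03952393529870397
the job is handed in; nothing more can be done
None
```

The filter box is open and the job is handed in. I pressed the snap tab in with shut fingers, then pushed the cover by its rib's -y face along the runners onto the deck and drew the arm clear. All of this took about 9.3 s of the 40 s.

**Tab:** it stopped with its top at 53.0 mm while the force rose to about 10 N. The later depth readings of 53 to 53.9 mm agree that it is fully in.

**Cover:** its centre is about 98 mm along the slide, against an allowed 85 to 122 mm. It is about 0.5 mm off the middle line and flat, with the plate top at 62.3 mm and a tilt below 0.001 rad. The push took about 1.5 N.

**Opening:** the last wrist picture shows the filter opening fully uncovered.

**Other things:** in the wrist pictures nothing appeared to have been touched. I did not measure the positions of the tools and other items again, and the mug and oiler were outside the last wrist view.

No check failed. The wrist's depth fit of the tab before pressing differed from the top camera by about 3 mm because it caught some of the cover, so I used the top camera's value.

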